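# Check a block on the angle table with a sprung bridge gauge

### The arm

A 6-joint arm with a two-finger parallel gripper is mounted at the origin on a cart in front of the work surface, level with it; the furniture and walls round the work are solid. World frame = base frame: x ahead of the robot, y to its left, z up, the work surface at z = 0. Lengths are in m, angles in rad, forces in N, time in s.
With the tool pointing down it reaches from about 0.275 to 0.825 m from the base axis. Payload 4.9 kg.
Tool frame: the origin (TCP) lies midway between the tips of the shut fingers; the grasp point (between the pads) lies 19 mm behind it (grip_point_offset is the distance from the TCP to the grasp point, in m); z points along the fingers, y is the line along which they close (so a half turn about z gives the same grasp; the last joint's range is limited). The gripper opens to 85 mm and grips with 20 to 120 N. Pads are 22 mm wide; open, the fingers measure 114 mm over their backs; the gripper's body (76 mm by 85 mm) begins 54 mm behind the grasp point. The pads swing forward as they close: fully open they stand 13 mm farther back than shut.
Start: joints at [-1.395, 0.326, -0.193, 1.052, 0, 1.437], TCP at [0.168, -0.524, 0.197] pointing down, gripper open.
Joint ranges: [-2.65, 2.65], [-0.97, 1.79], [-1.3, 1.35], [-1.93, 2.1], [-1.47, 1.37], [-3.14, 3.14]. Speed limits (rad/s): [2.57, 2.57, 3.14, 3.14, 3.14, 3.14].

### API

Orientations are given as a rotation vector (axis times angle).
In Python, from cell import * gives the robot as it stands. Calls block until the motion is done:
- movep(position, orientation): joint-space move of the TCP to a pose.
- move_l(position, velocity=0.15, rot=None, until_force=None): straight line of the TCP; rot=None keeps the orientation; velocity is the mean speed in m/s. With until_force (N) it stops when the force on the tool has changed by that much, and returns True; else False.
- set_joints(angles): joint-space move.
- let_go() and grab(newtons=None): open the fingers fully, or close them until they stop; newtons is the grip in N (None keeps the last).
- sleep(seconds).
- ik(position, orientation): joint angles nearest the present ones, or None.
- get_state(): the state.
- grab_frame(name): name is "side" or "top"; returns a dict with "img" (384x512x3 uint8, red, green, blue), "fx", "fy", "cx", "cy" (pixels), "cam_to_world" (4x4, takes a point from camera to world coordinates). Camera axes: x right, y down, z forward; pixel columns grow to the right and rows downward; lengths in m; the calibration is good to about 2 mm. A picture is of the moment at which its call begins. There is no depth.
A pose or a line that the arm cannot do raises MotionError and nothing moves.
- sign_off(): hands the job in; it is judged then, once.
Trained networks look in the newest picture that a camera, given by its name, has taken for a name from the list of things; names that differ only in an ending like _2 or _b are one class to them, and where a whole thing is asked for, a point or a joint stands for the part that bears it (a point fixed in the world has none). Each returns a list of dicts, best first, with "score" (0 to 1); they miss things now and then, are a little off and sometimes report something else, mostly with a low value. They report only what shows in the picture. A call takes as long as a camera call. They do not tell look-alikes from the thing itself.
- spot_in(camera, name): "centre" ([column, row] in pixels, amid what is visible of it).
- silhouettes(camera, name): "mask" (384x512 bool, what is visible of it) and "centre" ([column, row] in pixels, amid what is visible of it).
- tip_of(camera, name): "centre" ([column, row] in pixels: a listed point, or the origin of a listed thing).
The state is a dict: "clock": time; "q": joint angles; "joint_velocities": joint speeds; "tau": joint torques, N m; "position": TCP position; "eef_rot": TCP orientation; "contact_force": force on the tool from outside, world axes, zero at the start; "wrist_torque": the same for the moment, N m; "finger_gap": opening from 0.0 (shut) to 1.0 (fully open); "grasp_force": force on a finger pad.
Only numpy, scipy, OpenCV 4.12 (cv2) and the standard library are available. Lean on these libraries where they do the work, as an engineer would, in place of code of your own. Each camera call takes 0.05 s, during which the arm holds its last target. There are 200 camera calls.

### The job

Lay the pine block flat on the sloping angle table, lengthwise up the slope, in the middle of the plate and with its lower end against the ledge, and let go of it. Then lower the blue bridge gauge gently and square to the slope over the block, so that both its legs stand on the plate either side of the block and its sprung foot rests on the block and reads its thickness; leave the gauge standing there.

Things in the scene. Friction and masses are not known exactly. Their poses are not given: they have to be found in the camera images.
- table_ledge (a point): On the tilted aluminium plate's top face, middle of the inner foot of its dark ledge. x: up the slope, y: left along the ledge, z: plate normal. Plate 150 mm wide (y -75 to 75), reaching 152 mm up from here; ledge 8 mm thick, 10 mm proud along the whole lower edge. Table fixed to the bench, low edge towards the robot, yaw -0.2 to -0.6 rad; grey base 176 mm wide.
- table_tilt (a joint): Slope of the angle table's plate, rad above level (between 0.42 and 0.58, locked stiffly where it is).
- block_centre (a point): Centre of the loose brown pine block, 62 mm wide (its x), 110 mm long (its y) and 34 mm thick (its z, up); it lies flat on the bench at the start. About 0.2 kg.
- gauge_grip (a point): Centre of the black grip on top of the loose bridge gauge, 97 mm above the leg undersides. Grip 60 mm long (gauge x), 26 mm thick (gauge y), 46 mm high (74 to 120 mm above the leg undersides); gauge z is up, square to the leg undersides. The gauge stands upright on the bench at the start.
- gauge: The bridge gauge, about 0.6 kg; origin midway between its legs at their undersides. Two steel legs run along x, each 100 mm long, 10 mm thick, 60 mm high, at y 42 to 52 and -42 to -52 mm (84 mm gap), joined by a blue bridge plate 80 (x) by 104 (y) mm, 60 to 74 mm up.
- gauge_foot (a joint): Gauge reading, m: how far the sprung brass foot (18 mm disc midway between the legs) is pushed up from the plane of the leg undersides; 0 on a flat surface, at most 0.042. With the legs on the plate it reads the thickness under it: 0.034 for the pine block. Soft spring, about 1 N; a red pointer on the white scale at the grip's -x end shows it.
Mind the look-alikes: they are no part of the job. There is more than one size of the part that bears block_centre; the job needs the larger.

How it is judged:
On the way:
1. the pine block lies flat on the plate, lengthwise up the slope, in the middle, its lower end against the ledge, and is released (z of block_centre in the frame of table_ledge between 0.0145 and 0.0195 m and x of block_centre in the frame of table_ledge between 0.052 and 0.062 m and y of block_centre in the frame of table_ledge between -0.02 and 0.02 m and angle between the z axis of block_centre and the z axis of table_ledge, either way round below 0.05 rad and angle between the y axis of block_centre and the x axis of table_ledge, either way round below 0.12 rad and contact force between the fingers and pine_block below 0.1 N), for 0.2 s.
At the end, for the whole second after the job is handed in: Block flat on the plate (0.05 rad, 2.5 mm), length up the slope (0.12 rad), within 7 mm of the ledge and 20 mm of the middle; gauge legs on the plate (2.5 mm, 0.05 rad), along the slope (0.25 rad), grip within 45 mm of the block centre along it, reading 0.0325 to 0.0355; both released, at rest (z of block_centre in the frame of table_ledge between 0.0145 and 0.0195 m and x of block_centre in the frame of table_ledge between 0.052 and 0.062 m and y of block_centre in the frame of table_ledge between -0.02 and 0.02 m and angle between the z axis of each of block_centre, gauge_grip and the z axis of table_ledge, either way round below 0.05 rad and angle between the y axis of block_centre and the x axis of table_ledge, either way round below 0.12 rad and z of gauge_grip in the frame of table_ledge between 0.0945 and 0.0995 m and y of gauge_grip in the frame of block_centre between -0.045 and 0.045 m and angle between the x axis of gauge_grip and the x axis of table_ledge, either way round below 0.25 rad and value of joint gauge_foot between 0.0325 and 0.0355 m and linear speed of each of gauge, pine_block below 0.02 m/s and contact force between the fingers and gauge below 0.1 N); the robot touches nothing.
It fails at once if the gauge is pressed on the block with more than 15 N (its foot alone gives about 1 N) (contact force between gauge and pine_block above 15 N).
It fails at once if the gauge comes down on the angle table with more than 80 N (contact force between gauge and angle_table above 80 N).
It also fails if it takes over 69 s, if anything falls off the work surface, if the arm or the gripper's body presses on something with over 40 N, if the wrist force passes 120 N, or if a joint passes its speed limit or range.

## Working session

There is one attempt and no reset: what is moved stays moved. The work goes in short steps, each a Python script; the robot and the scene stay as the last script left them, time stands still between calls to the robot, and variables do not carry over. Pictures are saved under pics/ and viewed, at most 10 in all, crops included, and the job is handed in when it is done.

```bash
mkdir -p pics; ls
python3 - <<'E'
from cell import *
import cv2,numpy as np
for c in ["side","top"]:
    f=grab_frame(c); cv2.imwrite(f"pics/{c}0.png",f["img"][:,:,::-1])
    print(c,f["fx"],f["fy"],f["cx"],f["cy"],np.round(f["cam_to_world"],4).tolist())
    for n in ["table_ledge","block_centre","gauge_grip","gauge"]:
        print(n,"tip",[(np.round(d["centre"],1).tolist(),round(d["score"],2)) for d in tip_of(c,n)],"sil",[(np.round(d["centre"],1).tolist(),round(d["score"],2),int(d["mask"].sum())) for d in silhouettes(c,n)])
s=get_state(); print(s)
E
```

```text
pics
side 414.82508742347574 414.82508742347574 256.64313049824455 187.04868648271955 [[0.9842, -0.1279, 0.1225, 0.4233], [-0.177, -0.7323, 0.6576, -0.8342], [0.0056, -0.6689, -0.7433, 0.8329], [0.0, 0.0, 0.0, 1.0]]
table_ledge tip [([258.0, 277.2], 0.86)] sil [([287.7, 273.0], 0.89, 4942)]
block_centre tip [([273.2, 199.0], 0.96), ([282.5, 145.3], 0.55)] sil [([271.3, 198.6], 0.65, 1097), ([279.8, 141.5], 0.54, 370)]
gauge_grip tip [([210.5, 150.8], 0.87)] sil [([209.0, 167.6], 0.75, 1687)]
gauge tip [([216.1, 180.4], 0.8)] sil [([211.6, 169.9], 0.98, 1707)]
top 429.5867339041501 429.5867339041501 263.84315503294704 188.8534405689801 [[0.0219, -0.9938, 0.1093, 0.4364], [-0.9997, -0.0232, -0.0107, -0.1725], [0.0131, -0.109, -0.994, 0.9828], [0.0, 0.0, 0.0, 1.0]]
table_ledge tip [([353.7, 208.5], 0.95), ([194.9, 227.1], 0.73)] sil []
block_centre tip [([162.6, 133.5], 0.89), ([247.8, 167.6], 0.83)] sil [([161.6, 134.1], 0.65, 889), ([247.5, 167.2], 0.62, 1479)]
gauge_grip tip [([193.8, 226.8], 0.85)] sil [([196.1, 225.8], 0.93, 2059)]
gauge tip [([196.4, 228.5], 0.73)] sil [([198.5, 227.4], 0.76, 2057)]
{'clock': 0.9, 'q': array([-1.39522065e+00,  3.26189525e-01, -1.92599413e-01,  1.05200245e+00,
       -1.94236254e-05,  1.43662270e+00]), 'joint_velocities': array([-2.04657325e-04, -4.95791970e-04,  7.00549418e-05,  1.03054280e-03,
       -2.53889147e-04,  5.24490873e-05]), 'tau': array([ 1.78942664e-04, -4.43313932e+01,  2.62759620e+01,  1.06070376e-03,
        4.67577047e-05, -1.34786230e-06]), 'position': array([ 0.16767221, -0.52383572,  0.19708677]), 'eef_rot': array([ 3.10398526e+00,  4.84609482e-01, -3.03432775e-05]), 'contact_force': array([ 0.15245561, -0.18901008,  0.03926663]), 'wrist_torque': array([-0.00689142, -0.03453743,  0.01382152]), 'grasp_force': 0.0, 'finger_gap': 1.0007824207673535}
```

```bash
python3 -c "
import cv2
for c in ['side','top']:
    i=cv2.imread(f'pics/{c}0.png')
    cv2.imwrite(f'pics/{c}0b.png',cv2.resize(i[70:370,100:500],None,fx=2,fy=2,interpolation=cv2.INTER_CUBIC))
"
```

```text
(no output)
```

View pics/side0b.png

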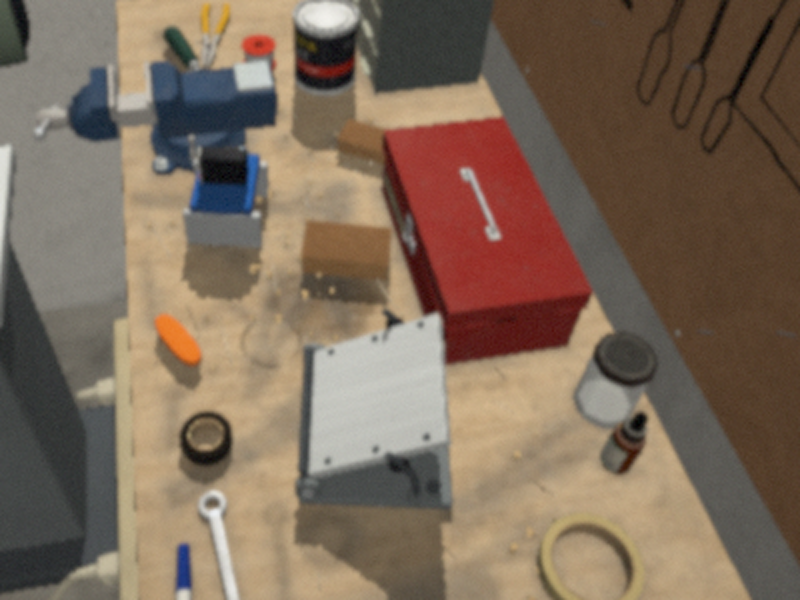

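View pics/top0b.png

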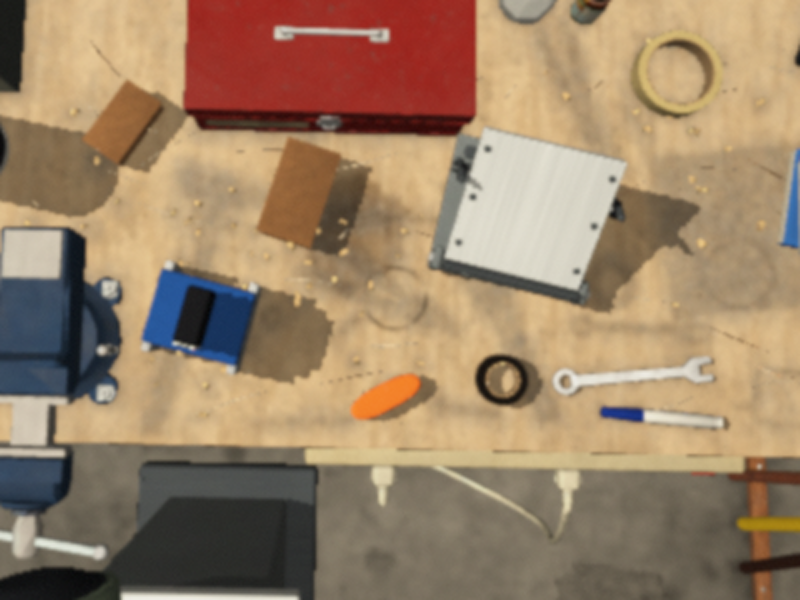

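The top view has the large block at about (248,168), the small look-alike at (162,134), the gauge at (196,227), and the plate centred at about (366,175). The robot isn't blocking any of them. Next I'll extract corners and fit the poses.

```bash
cat > h.py <<'E'
import numpy as np, cv2
from scipy.optimize import least_squares
from scipy.spatial.transform import Rotation as R
def proj(f,P):
    T=np.linalg.inv(f["cam_to_world"]); p=np.atleast_2d(P)@T[:3,:3].T+T[:3,3]
    return np.c_[f["fx"]*p[:,0]/p[:,2]+f["cx"], f["fy"]*p[:,1]/p[:,2]+f["cy"]]
def back(f,uv,z):
    T=f["cam_to_world"]; d=T[:3,:3]@[(uv[0]-f["cx"])/f["fx"],(uv[1]-f["cy"])/f["fy"],1]
    return T[:3,3]+d*(z-T[2,3])/d[2]
E
python3 - <<'E'
from cell import *
from h import *
from scipy import ndimage as ni
F={c:grab_frame(c) for c in ["side","top"]}
import pickle; pickle.dump(F,open("F0.pkl","wb"))
def quad(m):
    l,n=ni.label(m); s=ni.sum(m,l,range(1,n+1)); m=(l==1+np.argmax(s)).astype(np.uint8)
    m=cv2.morphologyEx(m,cv2.MORPH_CLOSE,np.ones((7,7)))
    c=max(cv2.findContours(m,0,1)[0],key=cv2.contourArea); h=cv2.convexHull(c)
    return cv2.approxPolyN(h,4)[0] if hasattr(cv2,"approxPolyN") else cv2.approxPolyDP(h,5,True)[:,0], c, m
out=[]
for c,roi in [("side",(220,330,240,340)),("top",(120,225,310,425))]:
    f=F[c]; im=f["img"].astype(int); r=im
    m=(im.min(2)>135)&(im.max(2)-im.min(2)<28); z=np.zeros_like(m); z[roi[0]:roi[1],roi[2]:roi[3]]=1
    q,_,_=quad(m&z); print(c,"plate",q.tolist())
    v=f["img"].copy(); v=cv2.resize(v[roi[0]:roi[1],roi[2]:roi[3]],None,fx=4,fy=4,interpolation=cv2.INTER_CUBIC)
    out.append(cv2.resize(v,(400,400*v.shape[0]//v.shape[1])))
silh={}
for n in ["block_centre","gauge_grip"]:
    for d in silhouettes("top",n):
        c=cv2.findContours(d["mask"].astype(np.uint8),0,1)[0]; c=max(c,key=cv2.contourArea)
        print(n,d["centre"],cv2.minAreaRect(c))
im=F["top"]["img"].astype(int)
m=(im.max(2)<60); z=np.zeros_like(m); z[195:260,170:235]=1
_,c,_=quad(m&z); print("grip",cv2.minAreaRect(c))
m=(im[:,:,0]>90)&(im[:,:,0]-im[:,:,2]>45)&(im[:,:,0]<175); z=np.zeros_like(m); z[130:200,222:275]=1
q,c,_=quad(m&z); print("block",cv2.minAreaRect(c),q.tolist())
v=np.zeros((500,800,3),np.uint8)
for i,o in enumerate(out): v[:o.shape[0],400*i:400*i+400]=o[:500]
cv2.imwrite("pics/plate.png",v[:,:,::-1])
E
```

```text
side plate [[325, 291], [254, 307], [257, 244], [320, 225]]
top plate [[414, 151], [388, 215], [321, 198], [341, 133]]
block_centre [159.4, 133.0] ((161.30001831054688, 130.60000610351562), (25.200002670288086, 39.0), 36.869895935058594)
block_centre [247.7, 167.8] ((248.36758422851562, 165.805419921875), (29.408584594726562, 51.61206817626953), 17.10272979736328)
gauge_grip [199.0, 229.3] ((200.22415161132812, 228.1896209716797), (53.182437896728516, 46.82542037963867), 14.67639446258545)
grip ((197.396240234375, 227.61318969726562), (14.285496711730957, 27.884191513061523), 15.945395469665527)
block ((248.0, 166.5), (65.0, 52.0), 90.0) [[274, 136], [274, 210], [228, 185], [222, 133]]
```

View pics/plate.png

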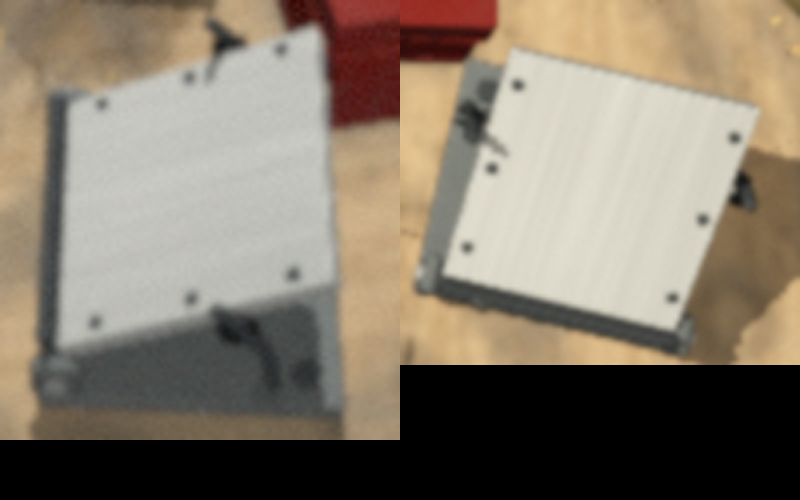

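The zoom shows the plate corners clearly. Side view: (257.5,245), (320.2,226.5), (323.5,290.5), (254.5,307). Top view: (322.4,199), (342.5,133.5), (413.5,150), (390.5,215). The dark ledge is at the left in the side view and at the bottom in the top view. Now I'll fit the poses.

Run:
```python
from cell import *
from h import *
import pickle; F=pickle.load(open("F0.pkl","rb"))
obs={"side":[(257.5,245),(320.2,226.5),(323.5,290.5),(254.5,307)],"top":[(322.4,199.1),(342.5,133.5),(413.5,150.2),(390.5,214.9)]}
C=np.array([[0,.075,0],[.152,.075,0],[.152,-.075,0],[0,-.075,0]])
tr=lambda p:R.from_euler("ZY",[p[3],-p[4]])
fun=lambda p:np.concatenate([(proj(F[c],tr(p).apply(C)+p[:3])-obs[c]).ravel() for c in obs])
s=least_squares(fun,[.4,-.35,.05,-.3,.5],loss="soft_l1"); p=s.x
print(np.round(p,4),np.round(fun(p).reshape(2,4,2),1).tolist())
Rt=tr(p)
# block yaw: minAreaRect long axis on top face z=.034 ; centre from both cameras
def yaw(f,c,ang,z):  # ang = pixel direction of long axis
    a=back(f,c-20*ang,z);b=back(f,c+20*ang,z);return np.arctan2(*(b-a)[1::-1])
f=F["top"]
im=f["img"]; hsv=cv2.cvtColor(im,cv2.COLOR_RGB2HSV)
print("block px",hsv[167,247],"bench",hsv[150,215],"shadow",hsv[165,278])
m=cv2.inRange(hsv[120:210,215:285],tuple(int(v) for v in hsv[167,247]-np.array([6,60,25])),tuple(int(v) for v in hsv[167,247].astype(int)+np.array([6,60,25])))
m=cv2.morphologyEx(m,cv2.MORPH_OPEN,np.ones((5,5)))
c=max(cv2.findContours(m,0,1,offset=(215,120))[0],key=cv2.contourArea);print("blockrect",cv2.minAreaRect(c))
for n,rt,z in [("block",17.1,.034),("grip",15.9,.12)]:
    a=np.deg2rad(rt+90)  # long side is height
    d=np.array([np.cos(a),np.sin(a)]);cc=np.array({"block":(248.,167),"grip":(197.4,227.6)}[n])
    print(n,"yaw long",yaw(f,cc,d,z),"at",back(f,cc,z))
for n,t,sd,z in [("block",(247.8,167.6),(273.2,199.0),.017),("grip",(193.8,226.8),(210.5,150.8),.097)]:
    print(n,back(f,t,z),back(F["side"],sd,z))
```

```text
[ 0.5056 -0.3856  0.0465 -0.2129  0.5312] [[[-0.9, 0.0], [-1.7, -0.0], [0.2, 0.3], [-0.5, -0.0]], [[0.4, -0.8], [-0.1, -0.5], [0.5, -0.2], [-0.9, -0.6]]]
block px [ 14 156 147] bench [ 18  98 217] shadow [ 16 114  87]
blockrect ((249.4252471923828, 166.39431762695312), (30.226036071777344, 51.40579605102539), 21.037511825561523)
block yaw long 2.8722052784843983 at [ 0.58894382 -0.14623647  0.034     ]
grip yaw long 2.901078621817873 at [ 0.45031491 -0.0508116   0.12      ]
block [ 0.59028716 -0.14534723  0.017     ] [ 0.59250052 -0.16053433  0.017     ]
grip [ 0.45215653 -0.04013948  0.097     ] [ 0.44928343 -0.03838812  0.097     ]
```

```bash
cat >> h.py <<'E'
P0=np.array([.5056,-.3856,.0465]); RT=R.from_euler("ZY",[-.2129,-.5312])
def down(yaw): return (R.from_euler("z",yaw)*R.from_euler("x",np.pi)).as_rotvec()
SL=(RT*R.from_euler("x",np.pi)).as_rotvec()
def pl(x,y,z): return P0+RT.apply([x,y,z])
E
python3 - <<'E'
from cell import *
from h import *
b=np.array([.589,-.149]); y=-.33
o=down(y); 
print("ik",[ik(p,r) is not None for p,r in [([*b,-.003],o),(pl(.06,0,-.003),SL),(pl(.06,0,.15),SL),([.451,-.042,.078],down(-.24)),(pl(.055,0,.2),SL)]])
movep([*b,.12],o)
print(get_state()["clock"],move_l([*b,-.003],.1,until_force=8),get_state()["position"])
grab(50); s=get_state(); print(s["clock"],s["finger_gap"],s["grasp_force"])
move_l([*b,.15],.15)
for c in ["side","top"]:
    f=grab_frame(c); cv2.imwrite(f"pics/{c}1.png",f["img"][:,:,::-1])
s=get_state(); print(s["clock"],s["finger_gap"],s["contact_force"])
a,b=[cv2.imread(f"pics/{c}1.png")[70:330,140:440] for c in ("side","top")]
cv2.imwrite("pics/lift.png",cv2.resize(np.hstack([a,b]),None,fx=1.33,fy=1.33))
E
```

```text
ik [True, True, True, True, True]
3.15 False [ 0.58961914 -0.14923815 -0.00229454]
5.3 -0.001036463593297092 6.0675219527911395
6.5667 -0.0015849567626260372 [-0.3342705   0.07789553  0.13969636]
```

View pics/lift.png

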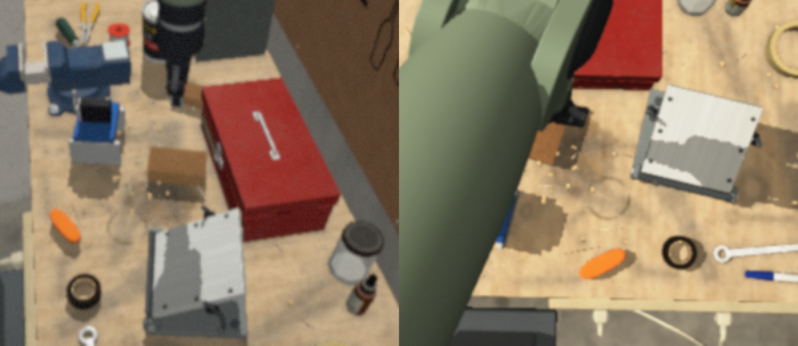

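Run:
```python
from cell import *
from h import *
import pickle; F=pickle.load(open("F0.pkl","rb"))
s=get_state(); print(s["position"],s["eef_rot"])
for c in F:
    print(c,proj(F[c],s["position"]),"block",proj(F[c],[.589,-.149,.017]),proj(F[c],[.589,-.149,.034]))
for c in F:
    f=grab_frame(c)
    print(c,[(d["centre"],d["score"]) for n in ["block_centre"] for d in tip_of(c,n)])
```

```text
[ 0.58820046 -0.148694    0.14875012] [-3.09848799  0.51595759  0.00344901]
side [[272.36475746 159.34627449]] block [[270.97738394 195.84078729]] [[271.18453696 191.51485639]]
top [[247.86744032 158.09880197]] block [[249.39251259 168.19777802]] [[249.23799606 167.00446545]]
side [([282.8, 141.3], 0.81), ([272.5, 196.2], 0.66)]
top [([249.8, 166.6], 0.84)]
```

Run:
```python
import cv2,numpy as np
a=cv2.imread("pics/side1.png")[70:220,210:360]; b=cv2.imread("pics/top1.png")[90:240,190:340]
cv2.imwrite("pics/z1.png",cv2.resize(np.hstack([a,b]),(800,400),interpolation=cv2.INTER_CUBIC))
```

```text
(no output)
```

View pics/z1.png

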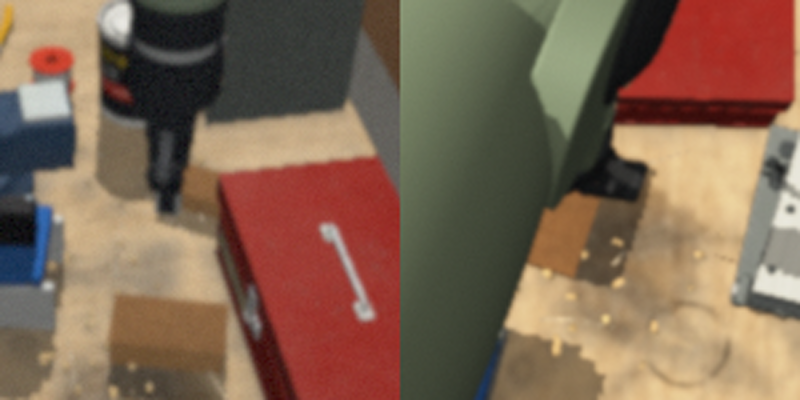

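The gripper closed above the block. The fingertip shows at about (273,151) in the side view, but its reported position projects to (272,159), so the tip is really higher than reported. I'll touch down on bare bench to measure the offset.

Run:
```python
from cell import *
from h import *
import pickle; F=pickle.load(open("F0.pkl","rb"))
q=back(F["top"],(297,218),0)[:2]; print(q)
o=down(-.3)
movep([*q,.08],o); s=get_state(); print(s["clock"],s["position"],s["contact_force"])
print(move_l([*q,.01],.15,until_force=4),move_l([*q,-.04],.03,until_force=4))
s=get_state(); print(s["clock"],s["position"],s["contact_force"],s["finger_gap"])
f=grab_frame("side"); cv2.imwrite("pics/side2.png",f["img"][:,:,::-1])
print(proj(f,s["position"]))
cv2.imwrite("pics/z2.png",cv2.resize(cv2.imread("pics/side2.png")[120:270,180:330],(600,600),interpolation=cv2.INTER_CUBIC))
```

```text
[ 0.47913798 -0.26033776]
7.4917 [ 0.48024306 -0.26045447  0.08068864] [-0.25880408  0.09622215  0.16596031]
False True
9.425 [ 0.47898866 -0.26025899 -0.03418133] [-0.45548809 -0.0198564   5.77496403] 0.00022240271379204255
[[235.82116545 248.58614286]]
```

View pics/z2.png

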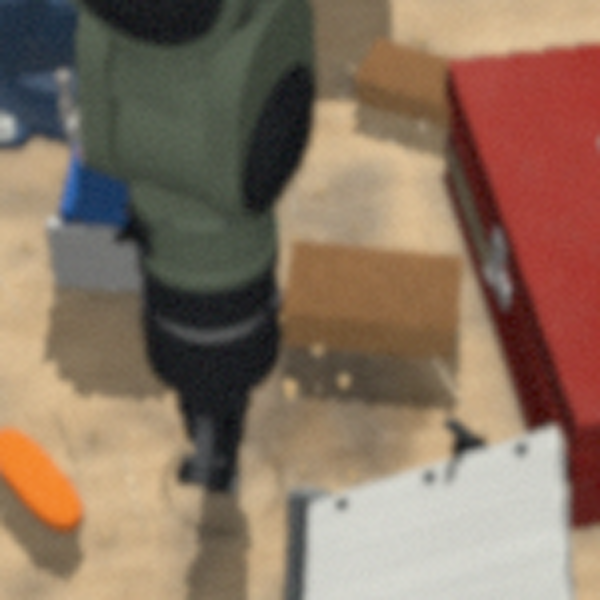

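The shut tip touched the bench at a reported z of −0.034, visible in the side view at about (233,241). The reported pose is therefore about 34 mm too low, either from base height or tool length. I'll grasp the block with that correction, then find out which it is using a tilted pose.

Run:
```python
from cell import *
from h import *
o=down(-.33); b=[.590,-.151]
move_l([.479,-.26,.04],.2); let_go()
movep([*b,.04],o)
print(get_state()["clock"],move_l([*b,-.036],.1,until_force=8))
s=get_state();print(s["position"])
grab(50); s=get_state(); print(s["clock"],s["finger_gap"],s["grasp_force"],s["contact_force"])
move_l([*b,.12],.15)
s=get_state(); print(s["clock"],s["finger_gap"],s["contact_force"])
print(ik(pl(.085,0,.05),SL))
if s["finger_gap"]>.3:
    movep(pl(.085,0,.06),SL)
    s=get_state(); print(s["clock"],s["finger_gap"],s["contact_force"],s["position"])
    ims=[]
    for c in ["side","top"]:
        f=grab_frame(c); cv2.imwrite(f"pics/{c}3.png",f["img"][:,:,::-1])
        n=R.from_rotvec(s["eef_rot"]).apply([0,0,1])
        print(c,"tip base-z hyp",proj(f,s["position"]+[0,0,.034]),"tool hyp",proj(f,s["position"]-.034*n))
        ims.append(f["img"][150:320,220:420] if c=="side" else f["img"][80:250,250:450])
    cv2.imwrite("pics/hold.png",cv2.resize(np.hstack(ims),None,fx=2,fy=2,interpolation=cv2.INTER_CUBIC)[:,:,::-1])
```

```text
11.45 False
[ 0.59048571 -0.1513614  -0.03546408]
12.7 0.7171065403957506 55.74591815471649 [-1.09594574  0.66998371  6.32744451]
13.8917 0.7202898597571271 [ 0.38638591  0.06993773 -1.25177234]
[-0.8911077   0.32163294 -0.54815942  0.2719233   0.32342955  2.53444911]
14.8667 0.7195670239680586 [ 0.32672873 -0.63867569 -2.04794718] [ 0.54768959 -0.39378182  0.14083033]
side tip base-z hyp [[277.94808481 240.23250977]] tool hyp [[268.90119574 241.35802209]]
top tip base-z hyp [[375.76761751 179.69590356]] tool hyp [[373.29143607 188.69729597]]
```

View pics/hold.png

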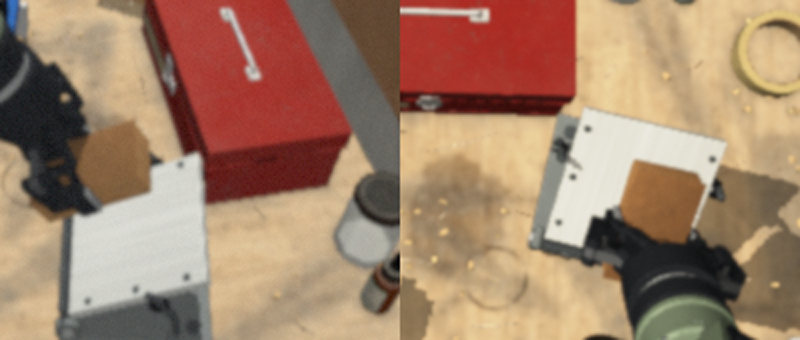

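The block is held and tilted. The near fingertip at about (266,254) in the side view fits the shorter-tool hypothesis, so the offset lies along tool z. Next: find where the block sits in the grip, then place it.

Run:
```python
from cell import *
from h import *
s=get_state(); n=-R.from_rotvec(s["eef_rot"]).apply([0,0,1])
c0=s["position"]+n*.0525
for c in ["side","top"]:
    f=grab_frame(c)
    print(c,[(d["centre"],round(d["score"],2)) for d in tip_of(c,"block_centre")],"pred",proj(f,c0),"+10mm x",proj(f,c0+RT.apply([.01,0,0])), "top corners far", proj(f,[c0+n*.017+RT.apply([.055,y,0]) for y in (.031,-.031)]).round(1).tolist())
```

```text
side [([284.5, 139.1], 0.81), ([266.0, 239.7], 0.62)] pred [[264.60081956 236.07857176]] +10mm x [[269.2244459  234.66425303]] top corners far [[286.2, 209.9], [286.6, 237.2]]
top [([161.2, 132.2], 0.97), ([372.7, 191.7], 0.6)] pred [[374.34382342 192.12593609]] +10mm x [[376.02346119 187.36756109]] top corners far [[368.3, 164.6], [402.2, 172.7]]
```

Run:
```python
from cell import *
from h import *
def rep(t):
    s=get_state(); print(t,round(s["clock"],2),"plate",(RT.inv().apply(s["position"]-P0)*1000).round(1),"F",RT.inv().apply(s["contact_force"]).round(1),round(s["finger_gap"],3))
    return RT.inv().apply(s["position"]-P0)
X=.065
move_l(pl(X,0,-.018),.12,rot=SL); rep("hover")
print(move_l(pl(X,0,-.048),.03,until_force=5)); p=rep("touch")
z=p[2]+.002
move_l(pl(X,0,z),.05); rep("up")
print(move_l(pl(X-.03,0,z),.03,until_force=5)); p=rep("ledge")
```

```text
hover 15.99 plate [ 65.6  -0.2 -17.7] F [-1.1  0.3 -1.6] 0.718
True
touch 16.64 plate [ 64.7   0.1 -36.3] F [0.9 0.3 1.9] 0.718
up 16.89 plate [ 64.7   0.1 -34.5] F [-0.7 -0.3 -2. ] 0.716
True
ledge 17.47 plate [ 52.1   0.  -34.3] F [ 2.8 -0.2 -0.4] 0.718
```

Run:
```python
from cell import *
from h import *
s=get_state(); p=RT.inv().apply(s["position"]-P0)
print(move_l(pl(p[0],0,-.042),.03,until_force=5)); 
s=get_state(); print(RT.inv().apply(s["contact_force"]),RT.inv().apply(s["position"]-P0))
let_go(); move_l(pl(p[0],0,.09),.15); 
movep([.451,-.05,.15],down(-.24))
s=get_state(); print(s["clock"])
ims=[]
for c in ["side","top"]:
    f=grab_frame(c); cv2.imwrite(f"pics/{c}4.png",f["img"][:,:,::-1])
    bc=[(d["centre"],round(d["score"],2)) for d in tip_of(c,"block_centre")]
    K=np.array([[x,y,.034] for x in(0,.11) for y in(-.031,.031)])
    print(c,bc,"pred",proj(f,pl(.055,0,.017)),"top corners",proj(f,RT.apply(K)+P0).round(1).tolist())
    im=f["img"][:,:,::-1].copy()
    h=proj(f,RT.apply(K[[0,1,3,2]])+P0)
    ims.append(cv2.resize(im[190:340,220:370] if c=="side" else im[100:250,300:450],(400,400),interpolation=cv2.INTER_CUBIC))
    print((h-([220,190] if c=="side" else [300,100]))*400/150)
cv2.imwrite("pics/placed.png",np.hstack(ims))
```

```text
True
[0.39611282 0.04591361 4.70826356] [ 5.19919509e-02 -8.61208276e-05 -3.68260838e-02]
20.2833
side [([275.7, 268.7], 0.96), ([285.1, 140.4], 0.62)] pred [[274.165739   264.34574988]] top corners [[246.4, 280.0], [247.9, 254.2], [294.9, 267.2], [294.1, 240.7]]
[[ 70.37682609 240.05970242]
 [ 74.34858868 171.18632422]
 [197.5479559  135.27396982]
 [199.71342414 205.99972335]]
top [([362.1, 190.3], 0.84), ([161.6, 135.6], 0.64)] pred [[364.67499362 186.97528053]] top corners [[371.9, 216.7], [343.4, 209.8], [388.9, 169.5], [358.8, 162.4]]
[[191.85605307 311.10870985]
 [115.69556156 292.88702317]
 [156.93177119 166.34417397]
 [237.09995943 185.40082336]]
```

View pics/placed.png

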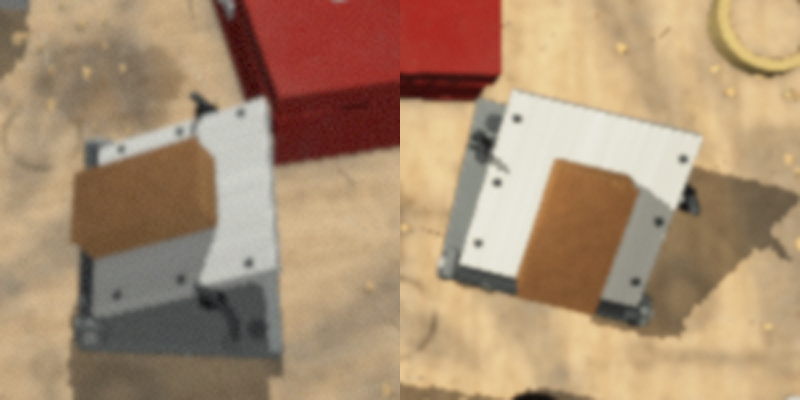

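The block sits within a few mm of the target: its top-view corners in the crop are (118,296), (200,314), (237,186), (155,160), matching the prediction. Next is the gauge.

Run:
```python
from cell import *
from h import *
o=down(-.25); g=[.4505,-.046]
move_l([*g,.11],.15,rot=o)
print(move_l([*g,.048],.08,until_force=8)); z0=get_state()["position"][2]
grab(60); s=get_state(); print(s["clock"],z0,s["finger_gap"],s["grasp_force"],s["contact_force"])
move_l([*g,.2],.15)
s=get_state(); print(s["clock"],s["finger_gap"],s["contact_force"])
if s["finger_gap"]>.15:
    movep(pl(.058,0,.15),SL)
    move_l(pl(.058,0,.10),.12)
    s=get_state(); print(s["clock"],s["finger_gap"],s["contact_force"],RT.inv().apply(s["position"]-P0))
ims=[]
for c in ["side","top"]:
    f=grab_frame(c); im=f["img"][:,:,::-1]
    print(c,[(d["centre"],round(d["score"],2)) for d in tip_of(c,"gauge")],proj(f,pl(.058,0,.052)))
    ims.append(cv2.resize(im[150:320,200:370] if c=="side" else im[80:250,280:450],(400,400),interpolation=cv2.INTER_CUBIC))
cv2.imwrite("pics/gh.png",np.hstack(ims))
```

```text
False
22.4 0.048399225766718505 0.29815325468010173 60.371646881103516 [-0.68344751  0.87658663  3.84612747]
23.5667 0.2993039989943738 [ 0.1717927   0.63315204 -6.16755586]
25.375 0.29861856838176737 [ 0.71267113  0.4152415  -5.9114625 ] [0.05813425 0.00096241 0.09983286]
side [([269.4, 253.6], 0.71)] [[267.2153161  255.73322331]]
top [([363.8, 192.0], 0.98)] [[366.98599499 192.42858024]]
```

View pics/gh.png

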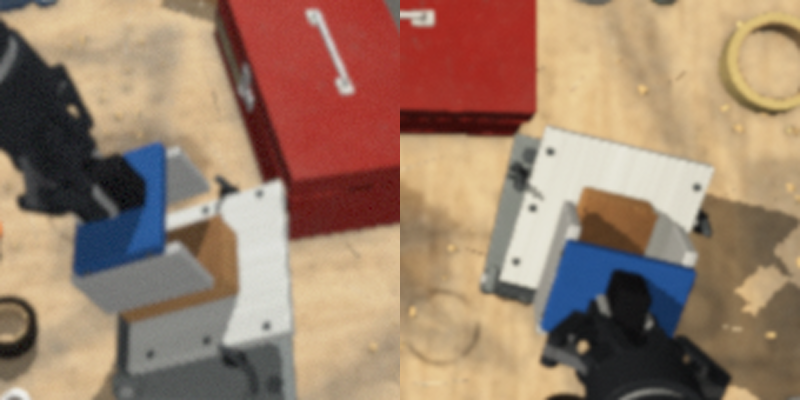

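The gauge is held square over the block with both legs clear of it on either side: the bridge is at about (120,220) in the side crop and the block lies centred between the legs in the top crop. Now I'll lower it.

Run:
```python
from cell import *
from h import *
def rep(t):
    s=get_state(); print(t,round(s["clock"],2),(RT.inv().apply(s["position"]-P0)*1000).round(1),"F",RT.inv().apply(s["contact_force"]).round(1),s["wrist_torque"].round(2),round(s["finger_gap"],3))
print(move_l(pl(.058,0,.062),.08,until_force=6)); rep("near")
print(move_l(pl(.058,0,.036),.02,until_force=5)); rep("touch")
```

```text
False
near 26.2 [57.5  0.3 61.8] F [-3.6  0.4 -4.8] [0.3  1.42 0.04] 0.301
True
touch 26.98 [57.4  0.1 47.8] F [-1.4  1.   3.7] [-0.07  0.36 -0.01] 0.293
```

Contact came at 47.8 mm against 48.4 mm expected, so the legs are on the plate. Now release, back off and check.

Run:
```python
from cell import *
from h import *
let_go(); move_l(pl(.057,0,.15),.12); movep([.35,-.05,.25],down(-.25)); sleep(.3)
s=get_state(); print(s["clock"],s["contact_force"])
ims=[]
for c in ["side","top"]:
    f=grab_frame(c); im=f["img"][:,:,::-1]
    for n in ["gauge","gauge_grip","block_centre"]: print(c,n,[(np.round(d["centre"],1).tolist(),round(d["score"],2)) for d in tip_of(c,n)])
    print("pred gauge/grip/block x=.057",proj(f,[pl(.057,0,0),pl(.057,0,.097),pl(.055,0,.017)]).round(1).tolist(), "x=.05",proj(f,pl(.05,0,.097)))
    ims.append(cv2.resize(im[190:340,220:370] if c=="side" else im[100:250,300:450],(400,400),interpolation=cv2.INTER_CUBIC))
cv2.imwrite("pics/end.png",np.hstack(ims))
```

```text
30.2 [-1.14304839  0.30416076 -0.34878197]
side gauge [([275.2, 267.5], 0.8)]
side gauge_grip [([247.3, 242.6], 0.65)]
side block_centre [([284.4, 142.6], 0.84), ([273.4, 268.2], 0.69)]
pred gauge/grip/block x=.057 [[278.9, 268.0], [255.5, 244.6], [274.2, 264.3]] x=.05 [[252.42418266 245.50455174]]
top gauge [([359.4, 189.6], 0.97)]
top gauge_grip [([366.4, 208.1], 0.8)]
top block_centre [([161.0, 133.6], 0.86), ([363.9, 186.3], 0.85)]
pred gauge/grip/block x=.057 [[364.1, 183.0], [369.5, 202.3], [364.7, 187.0]] x=.05 [[368.33934344 205.45958519]]
```

View pics/end.png

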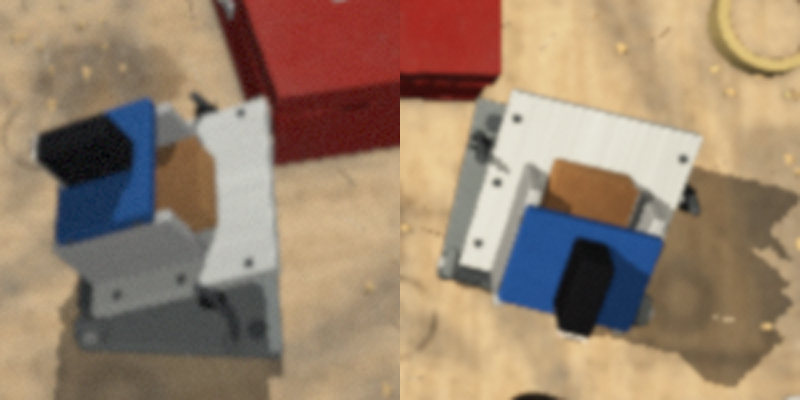

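Run:
```python
from h import *
import pickle; F=pickle.load(open("F0.pkl","rb"))
K=np.array([[x,y,.074] for x,y in [(.04,.052),(.04,-.052),(-.04,-.052),(-.04,.052)]])
obs={"top":np.array([(127,207),(262,238),(228,330),(97,300)])*.375+[300,100],"side":np.array([(154,100),(155,222),(58,244)])*.375+[220,190]}
def fun(p,full=False):
    Rg=RT*R.from_euler("ZYX",[p[3],p[4],p[5]])
    P=Rg.apply(K)+pl(*p[:3])
    return np.concatenate([(proj(F["top"],P)-obs["top"]).ravel(),(proj(F["side"],P[:3])-obs["side"]).ravel()])
s=least_squares(fun,[.05,0,0,0,0,0]); print(s.x.round(4),fun(s.x).round(1))
s2=least_squares(lambda p:fun([p[0],p[1],0,p[2],0,0]),[.05,0,0]); print(s2.x.round(4),s2.fun.round(1), s2.cost,s.cost)
# tilted onto ledge hypothesis: low end raised 10mm
s3=least_squares(lambda p:fun([p[0],p[1],.005,p[2],.1,0]),[.05,0,0]); print("ledge hyp",s3.x.round(4),s3.cost)
```

```text
[ 0.0448  0.002  -0.0073 -0.0038  0.0327  0.0472] [-0.1 -1.2  0.3 -1.3  0.  -0.5 -0.2 -0.3 -1.2 -0.2 -0.8  0.2 -1.2  0.7]
[ 0.0502 -0.0023  0.0025] [ 0.7 -1.2  2.3 -0.5  1.8  0.2  0.7 -0.4 -1.5 -1.9 -2.  -2.7 -2.1 -1.2] 17.191365573200486 3.7821216574041796
ledge hyp [ 0.0445 -0.0025  0.0044] 32.99735394314185
```

The flat-on-plate fit puts the gauge at x = 0.050, with its legs resting against the ledge and aligned. The hypothesis that it rode up on the ledge fits clearly worse. Handing in.

```bash
python3 -c "
from cell import *
print(get_state()['joint_velocities'].round(4)); print(sign_off())"
```

```text
[ 0.002   0.0006  0.0008  0.0011 -0.0008 -0.0001]
the job is handed in; nothing more can be done
None
```

I handed the job in with no verdict returned: the pine block lies flat against the ledge mid-plate and the gauge stands released over it, having slid about 7 mm down to the ledge, but I checked that only from camera fits and never read its pointer.

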